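Stand the card box back on its base and shut it

ROBOT

A 6-joint arm with a two-finger parallel gripper is mounted at the origin on the work surface. World frame = base frame: x ahead of the robot, y to its left, z up, the work surface at z = 0. Lengths are in mm, angles in rad, forces in N, time in s.
With the tool pointing down it reaches from about 350 to 775 mm from the base axis. Payload 7.3 kg.
Tool frame: the origin (TCP) lies on the centre line of the jaws, within the pads' length; the fingertips stand 22 mm ahead of it and the grasp point (between the pads) lies 3 mm ahead of it; z points along the fingers, y is the direction in which the jaws open and shut (so a half turn about z gives the same grasp; the last joint's range is limited). The gripper opens to 92 mm and grips with 3 to 60 N. Pads are 19 mm wide; open, the fingers measure 130 mm over their backs; the gripper's body (75 mm by 190 mm) begins 47 mm behind the grasp point.
Start: joints at [1.026, 0.342, 1.524, -0, 1.275, -0.146], TCP at [203.851, 483.826, 248.741] pointing down, gripper open.
Joint ranges: [-2.53, 2.53], [-0.77, 2.02], [0.04, 2.7], [-1, 4.14], [0.28, 2.66], [-3.11, 3.11]. Speed limits (rad/s): [2.57, 2.57, 3.14, 3.14, 3.14, 3.14].

INTERFACE

Orientations are given as [roll, pitch, yaw] about the fixed x, y, z axes, in that order (R = Rz(yaw) Ry(pitch) Rx(roll)).
In Python, from plant import get_obs, capture, bot, spot_in gives the robot as it stands.
- The arm moves only by the shell command python3 -m handwheel 'ROWS' [OPENING]. ROWS is JSON, a list of rows, each a list of 2 entries, a list of its own where there are three numbers: the shift along the world's x, y, z in mm, then the turn, a rotation vector about the world's x, y, z in rad. In form: [[[x, y, z], [wx, wy, wz]], ...]. A call has 1 to 12 rows; each row shifts and turns the commanded pose from where the row before left it; what a row does not reach is not made up. A row lasts 1/8 s, in which the tool goes at most 62.5 mm and 10.7 degrees, less where a joint would pass 70% of its speed; a pose out of reach is approached as far as the arm can. A call is refused whole if a number of a shift passes 62.5 or a number of a turn 0.188, either way. A call with a gripper value outside its range is refused whole. OPENING is the closure, from 0 (fully open) to 1 (shut), set as the call begins (- or left out, the last holds). The fingers move at their own pace and stop on an object; the grip force is fixed at half the most. Time passes only in rows, so rows that do not move let the fingers close. It gives the time, the measured TCP pose, the force and the opening at its end, in the units of the state.
- get_obs(): the state, without advancing time (a new reading comes with each control period).
- capture(name): name is "scene" or "top"; returns a dict with "img" (384x512x3 uint8, red, green, blue), "fx", "fy", "cx", "cy" (pixels), "cam_to_world" (4x4, takes a point from camera to world coordinates). Camera axes: x right, y up, looking along -z (the intrinsics and any distortion apply to the point x, -y, -z); pixel columns grow to the right and rows downward; lengths in mm; the calibration is good to about 2 mm. A picture is of the moment at which its call begins. There is no depth.
- bot.close_job(): hands the job in, once; it reports no verdict.
Trained networks look in the newest picture that a camera, given by its name, has taken for a name from the list of things; names that differ only in an ending like _2 or _b are one class to them, and where a whole thing is asked for, a point or a joint stands for the part that bears it (a point fixed in the world has none). Each returns a list of dicts, best first, with "score" (0 to 1); they miss things now and then, are a little off and sometimes report something else, mostly with a low value. They report only what shows in the picture. A call takes as long as a camera call. They do not tell look-alikes from the thing itself.
- spot_in(thing, camera): "xyz" ([x, y, z] in mm, in the coordinates of the camera as it stood for that picture, good to about 4 mm: the middle of the surface that is visible of it).
The state is a dict: "time": time; "joint_positions": joint angles; "dq": joint speeds; "tau": joint torques, N m; "tool_pos": TCP position; "tcp_rot": TCP orientation; "contact_force": force on the tool from outside, world axes, zero at the start; "moment": the same for the moment, N m; "grip_width": finger opening in mm.
Only numpy, scipy, OpenCV 4.12 (cv2) and the standard library are available. Lean on these libraries where they do the work, as an engineer would, in place of code of your own. Each camera call takes 0.05 s, during which the arm holds its last target. There are 200 camera calls.

TASK

The green card box on the ticket desk has been left standing on its end with its yellow lid hanging open. Without gripping or lifting it, gently push its top from the open side so that it tips over onto its base where it stands, mouth up, and then push the lid over so that it falls fully shut. Leave everything else on the desk alone.

Things in the scene. Friction and masses are not known exactly. Their poses are not given: they have to be found in the camera images.
- card_box: Empty green steel card box, about 0.4 kg, 180 mm long, base 110 mm wide, 80 mm deep, open mouth opposite the base. Starts standing on one end, 180 mm tall. Origin: outside centre of that end. Own z: along its length (up at the start); own x: from mouth (x = -40 mm) to base (x = +40 mm), level at the start, straight down once it stands on its base; own y: across its width.
- box_heel (a point): Middle of the edge where the base meets the end the box starts on; it stays on the desk. Pushed at the top from the mouth side along its own x, the box pivots about this edge and, some 25 degrees over, drops onto its base by itself; it is then 80 mm tall, mouth up.
- card_lid (a joint): Angle of the box's yellow lid (172 x 110 x 5 mm), rad: 0 shut, 1.57 square to the mouth, 2.0 open stop; starts at 1.7 to 1.95, like an open door. Hinged along the long rim at x = -40, y = -55 mm in the box's frame; slight friction (0.01 N m).
- lid_edge (a point): Middle of the lid's long free edge, 110 mm from the hinge. With the box on its base the open lid leans outwards, away from the mouth, this edge about 190 mm above the desk. Pushed along the box's own +y past upright, to below about 1.1 rad, the lid falls shut.
- calculator: Bystander, to be left alone: black desk calculator with white and orange keys, 150 x 110 x 26 mm, lying flat. Origin: centre of its underside.
- food_can: Bystander, to be left alone: food can with a yellow label, 72 mm across, 105 mm tall. Origin: centre of its underside.
- stamp: Bystander, to be left alone: dark wooden hand stamp standing on its round foot, 40 mm across, 80 mm tall. Origin: centre of its underside.
- mug: Bystander, to be left alone: blue ceramic mug, 80 mm across, 95 mm tall. Origin: centre of its underside.
- coin_tube_a: Bystander, to be left alone: silver-coloured coin tube standing upright, 28 mm across, 70 mm tall. Origin: centre of its underside.
- coin_tube_b: Bystander, to be left alone: copper-coloured coin tube standing upright, 28 mm across, 70 mm tall. Origin: centre of its underside.
- stapler: Bystander, to be left alone: red and black stapler, 140 x 36 x 50 mm. Origin: centre of its underside.
There are look-alikes about, which are no part of the job. What is meant by the card_box is not orange, and is the larger of those in its own colour.

How it is judged:
By the outcome, as a careful person would: the job done as asked, in the order asked, and still so for the second after the job is handed in, with the robot touching nothing.
It also fails if it takes over 42 s, if anything falls off the work surface, if the arm or the gripper's body presses on something with over 40 N, if the wrist force passes 120 N, or if a joint passes its speed limit or range.

## Working session

There is one attempt and no reset: what is moved stays moved. The work goes in short steps, Python scripts to look and compute and a shell command to move; the robot and the scene stay as the last step left them, time stands still between calls to the robot, and variables do not carry over. Pictures are saved under pics/ and viewed, about 8 in all and at most 12, crops included, and the job is handed in when it is done.

```bash
mkdir -p pics
cat > h.py <<'E'
import numpy as np,cv2
from plant import get_obs,capture,bot,spot_in
def snap(c,n):
    d=capture(c);cv2.imwrite(f'pics/{n}.png',d['img'][:,:,::-1]);return d
def world(d,p):
    return (np.array(d['cam_to_world'])@np.r_[p,1])[:3]
def px(d,w):
    p=np.linalg.inv(d['cam_to_world'])@np.r_[w,1];return d['cx']+d['fx']*p[0]/-p[2],d['cy']-d['fy']*p[1]/-p[2]
def ray(d,u,v,z):
    T=np.array(d['cam_to_world']);r=T[:3,:3]@np.array([(u-d['cx'])/d['fx'],-(v-d['cy'])/d['fy'],-1]);o=T[:3,3]
    return o+r*(z-o[2])/r[2]
E
python3 - <<'E'
from h import *
D={c:snap(c,c+'0') for c in('scene','top')}
print([k for k in D['top']])
for c,d in D.items():
    print(c,np.round(d['cam_to_world'],2).tolist(),d['fx'],d['cx'],d['cy'],{k:v for k,v in d.items() if k not in('img','cam_to_world','fx','fy','cx','cy')})
    for t in 'card_box card_lid calculator food_can stamp mug coin_tube_a stapler'.split():
        for r in spot_in(t,c):
            w=world(d,r['xyz']);print(t,round(r['score'],2),w.round(),np.round(px(d,w)))
im=np.hstack([D['scene']['img'],D['top']['img']])[:,:,::-1]
E
```

```text
['img', 'fx', 'fy', 'cx', 'cy', 'cam_to_world']
scene [[-0.08, -0.66, 0.74, 1520.84], [1.0, -0.05, 0.06, 94.48], [-0.01, 0.75, 0.67, 970.04], [0.0, 0.0, 0.0, 1.0]] 436.4002587042645 254.36366358891348 190.23376884870135 {}
card_box 0.96 [650.  66. 126.] [271. 208.]
card_box 0.72 [737. 181. 106.] [313. 239.]
card_box 0.71 [447. 149. 155.] [302. 157.]
card_lid 0.66 [567. 125. 108.] [293. 194.]
card_lid 0.52 [720. 157.  79.] [303. 240.]
calculator 0.76 [ 431. -455.   24.] [120. 177.]
calculator 0.34 [ 697. -386.   48.] [113. 231.]
food_can 0.81 [ 615. -364.   85.] [127. 202.]
food_can 0.54 [ 679. -319.   46.] [138. 228.]
stamp 0.53 [715. 366.  25.] [378. 256.]
mug 0.94 [425. 473.  67.] [402. 179.]
coin_tube_a 0.53 [ 678. -318.   44.] [139. 229.]
coin_tube_a 0.46 [ 696. -387.   45.] [113. 232.]
stapler 0.6 [585. 469.  34.] [408. 222.]
top [[-0.01, 0.99, -0.16, 309.98], [-1.0, -0.0, 0.01, 7.34], [0.01, 0.16, 0.99, 1514.66], [0.0, 0.0, 0.0, 1.0]] 440.51930167941003 255.53027362852248 186.52074139793004 {}
card_box 0.95 [606.  38. 180.] [242. 161.]
card_box 0.81 [682. 176. 129.] [200. 142.]
card_box 0.69 [418. 140. 184.] [209. 222.]
card_lid 0.69 [565. 115. 115.] [219. 178.]
card_lid 0.58 [697. 151. 101.] [209. 139.]
card_lid 0.53 [385. 121. 137.] [216. 234.]
calculator 0.92 [ 427. -447.   23.] [387. 222.]
calculator 0.41 [555. 463.  39.] [118. 185.]
food_can 0.63 [ 586. -364.  104.] [366. 172.]
stamp 0.7 [607.  41. 182.] [241. 161.]
stamp 0.45 [ 667. -322.   71.] [350. 150.]
stamp 0.44 [702. 359.  24.] [151. 144.]
mug 0.96 [400. 492.  44.] [107. 231.]
coin_tube_a 0.64 [ 665. -322.   72.] [350. 150.]
stapler 0.81 [555. 463.  38.] [118. 185.]
```

View pics/scene0.png

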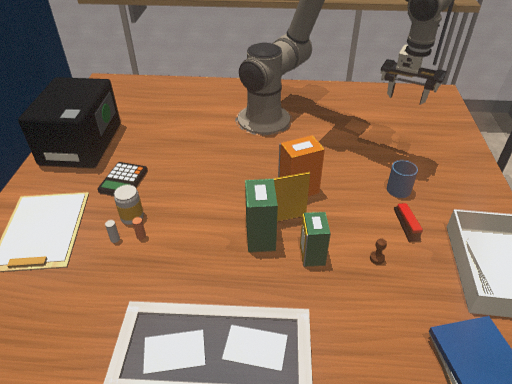

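View pics/top0.png

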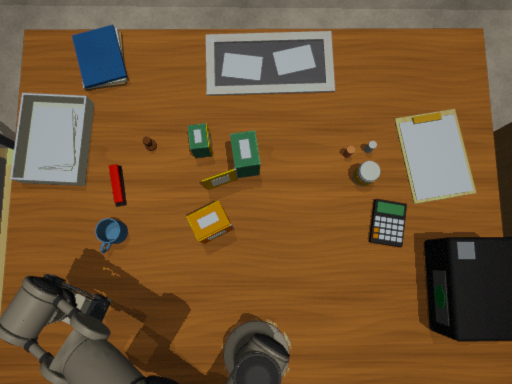

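Candidates: the large green box (scene 261,215; top 245,153), the small green box (scene 315,240; top 200,140) and the orange box (scene 301,168; top 209,222). The large green one fits, being the bigger of the two greens. I'll confirm it in a crop.

Run:
```python
import cv2,numpy as np
a=cv2.imread('pics/scene0.png')[130:280,225:345];b=cv2.imread('pics/top0.png')[115:255,175:275]
r=lambda i:cv2.resize(i,None,fx=570/i.shape[0],fy=570/i.shape[0],interpolation=cv2.INTER_CUBIC)[:, :400]
print(570/150,570/140)
o=np.hstack([cv2.resize(a,(400,500),interpolation=2),cv2.resize(b,(400,560),interpolation=2)[:500]]);cv2.imwrite('pics/crop0.png',o)
```

```text
3.8 4.071428571428571
```

View pics/crop0.png

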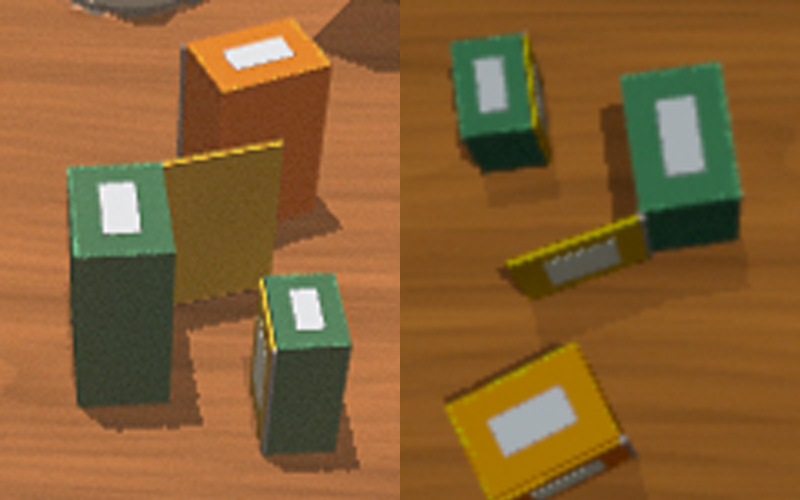

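The crop confirms it: the large green box (top crop 680,130; scene crop 120,290) has its lid hinged at the near, left edge. So its mouth faces world +y. The small green box and the orange box are the look-alikes. Next I fit the pose from the corner pixels.

```bash
cat > fit.py <<'E'
from h import *
from scipy.optimize import least_squares
S,T=capture('scene'),capture('top')
s=lambda u,v:((u+.5)/3.333-.5+225,(v+.5)/3.333-.5+130)
t=lambda u,v:((u-400+.5)/4-.5+175,(v+.5)/4-.5+115)
# (cam,px,own x,own y,z)
O=[(S,s(68,168),40,-55,180),(S,s(163,164),-40,-55,180),(S,s(173,250),-40,55,180),(S,s(80,257),40,55,180),(S,s(80,405),40,55,0),(S,s(168,402),-40,55,0),
(T,t(622,75),-40,55,180),(T,t(722,64),40,55,180),(T,t(740,196),40,-55,180),(T,t(645,208),-40,-55,180)]
def pt(p,x,y,z):
    a=p[2];return [p[0]+x*np.cos(a)-y*np.sin(a),p[1]+x*np.sin(a)+y*np.cos(a),z]
f=lambda p:np.concatenate([np.subtract(px(d,pt(p,x,y,z)),q) for d,q,x,y,z in O])
r=least_squares(f,[610,40,-1.5],x_scale=[10,10,.1]);print(r.x,r.fun.reshape(-1,2).round(1).tolist())
for n,a in dict(mouth_top=(-40,0,180),heel=(40,0,0),hinge=(-40,-55,0)).items():print(n,np.round(pt(r.x,*a)))
tips=[ray(T,*t(u,v),174) for u,v in[(503,265)]];print('lid edge',tips,'orange corners',[ray(T,*t(u,v),180).round() for u,v in[(575,346),(630,442),(447,402)]])
print('small box mouth side',[ray(T,*t(u,v),110).round() for u,v in[(527,35),(540,130),(550,160)]])
o=get_obs();print(o['time'],o['tool_pos'],o['tcp_rot'],o['grip_width'],o['contact_force'])
E
python3 fit.py
```

```text
[644.91244284  33.93845165  -1.4197255 ] [[-1.0, -0.3], [-1.0, -0.6], [0.3, 0.7], [-2.3, 0.2], [-1.1, 0.8], [0.1, 0.1], [-1.7, 0.4], [-1.4, -0.6], [-0.4, 0.3], [-2.2, 1.2]]
mouth_top [639.  73. 180.]
heel [651.  -6.   0.]
hinge [585.  65.   0.]
lid edge [array([545.25859023, 168.14856885, 174.        ])] orange corners [array([481., 112., 180.]), array([408.,  70., 180.]), array([439., 208., 180.])]
small box mouth side [array([749., 159., 110.]), array([669., 147., 110.]), array([643., 139., 110.])]
1.0 [203.84476056 483.82670398 248.72087695] [3.14153000e+00 5.39825539e-06 2.74280230e+00] 91.8617367717538 [-0.33543561 -0.07288386  0.38413933]
```

```bash
python3 -m handwheel '[[[36,-32,0],[0,0,-0.085]],[[36,-32,0],[0,0,-0.085]],[[36,-32,0],[0,0,-0.085]],[[36,-32,0],[0,0,-0.085]],[[36,-32,0],[0,0,-0.085]],[[36,-32,0],[0,0,-0.085]],[[36,-32,0],[0,0,-0.085]],[[36,-32,0],[0,0,-0.085]],[[36,-32,0],[0,0,-0.085]],[[36,-32,0],[0,0,-0.085]],[[36,-32,0],[0,0,-0.085]],[[34,-32,0],[0,0,-0.085]]]' 1
python3 -m handwheel '[[[0,0,0],[0,0,0]],[[0,0,0],[0,0,0]]]'
```

```text
time: 2.5
tool_pos: [635.0, 98.6, 248.6]
tcp_rot: [3.141, -0.0, 1.72]
contact_force: [0.5, 0.6, -0.1]
grip_width: 0.3
time: 2.75
tool_pos: [633.4, 100.0, 248.4]
tcp_rot: [-3.141, -0.0, 1.723]
contact_force: [-0.2, -0.0, 1.3]
grip_width: 0.4
```

```bash
python3 -m handwheel '[[[0,0,-22],[0,0,0]],[[0,0,-22],[0,0,0]],[[0,0,-22],[0,0,0]],[[0,0,0],[0,0,0]]]'
python3 - <<'E'
from h import *
a=snap('scene','s1')['img'][130:280,200:350,::-1];b=snap('top','t1')['img'][100:250,150:300,::-1]
cv2.imwrite('pics/c1.png',cv2.resize(np.hstack([a,b]),(800,400),interpolation=2))
E
```

```text
time: 3.25
tool_pos: [632.2, 101.0, 181.5]
tcp_rot: [-3.138, -0.001, 1.725]
contact_force: [-0.7, 0.1, -0.3]
grip_width: -0.0
```

View pics/c1.png

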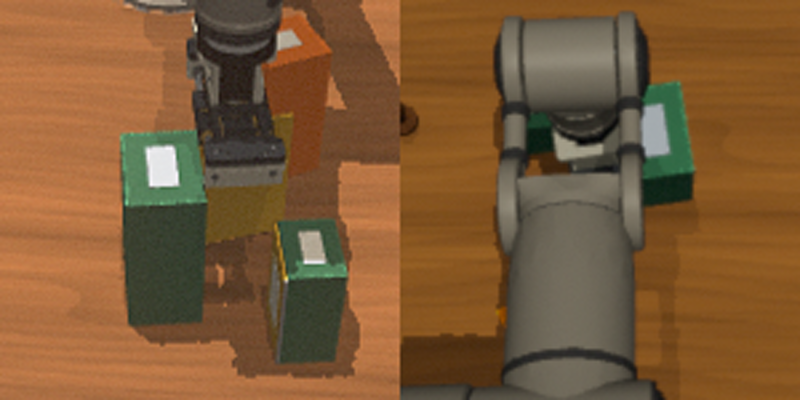

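The closed fingers are in the gap on the mouth side (left crop ~240,165), clear of both boxes. I push slowly along the box's own x.

```bash
python3 -m handwheel '[[[1,-6,0],[0,0,0]],[[1,-6,0],[0,0,0]],[[1,-6,0],[0,0,0]],[[1,-6,0],[0,0,0]],[[1,-6,0],[0,0,0]],[[1,-6,0],[0,0,0]],[[1,-6,0],[0,0,0]],[[0,0,0],[0,0,0]]]'
```

```text
time: 4.35
tool_pos: [640.9, 57.2, 182.6]
tcp_rot: [-3.141, 0.0, 1.722]
contact_force: [-0.1, 1.0, 0.4]
grip_width: 0.5
```

```bash
python3 -m handwheel '[[[1,-5,0],[0,0,0]],[[1,-5,0],[0,0,0]],[[1,-5,0],[0,0,0]],[[1,-5,0],[0,0,0]],[[0,-5,0],[0,0,0]],[[1,-5,0],[0,0,0]],[[1,-5,0],[0,0,0]],[[0,-5,0],[0,0,0]],[[0,0,0],[0,0,0]]]'
python3 - <<'E'
from h import *
a=snap('scene','s2')['img'][130:280,180:330,::-1];b=snap('top','t2')['img'][100:250,180:330,::-1]
cv2.imwrite('pics/c2.png',cv2.resize(np.hstack([a,b]),(800,400),interpolation=2))
E
```

```text
time: 5.48
tool_pos: [646.8, 17.3, 182.7]
tcp_rot: [-3.142, 0.0, 1.722]
contact_force: [0.7, 0.2, -1.0]
grip_width: 0.4
```

View pics/c2.png

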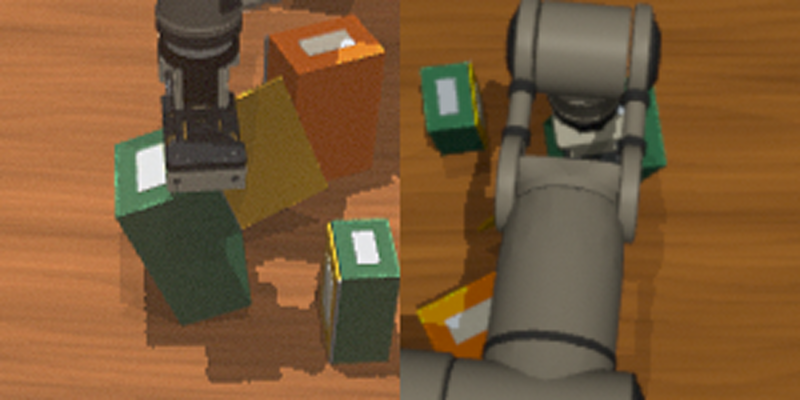

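The box is tilting about its heel (left crop ~180,230), about 18° over. I continue.

```bash
python3 -m handwheel '[[[1,-5,0],[0,0,0]],[[1,-5,0],[0,0,0]],[[1,-5,0],[0,0,0]],[[1,-5,0],[0,0,0]],[[0,-3,0],[0,0,0]],[[0,0,0],[0,0,0]],[[0,0,0],[0,0,0]],[[0,0,0],[0,0,0]]]'
python3 - <<'E'
from h import *
d=snap('scene','s3');a=d['img'][130:280,140:340,::-1]
cv2.imwrite('pics/c3.png',cv2.resize(a,(800,600),interpolation=2))
for r in spot_in('card_box','scene')[:3]:print(world(d,r['xyz']).round(),r['score'])
E
```

```text
time: 6.58
tool_pos: [650.9, -5.0, 182.9]
tcp_rot: [3.141, 0.0, 1.723]
contact_force: [-1.2, 0.3, 0.2]
grip_width: 0.3
[738. 186. 106.] 0.9
[456. 148. 137.] 0.67
[647.  10. 123.] 0.61
```

View pics/c3.png

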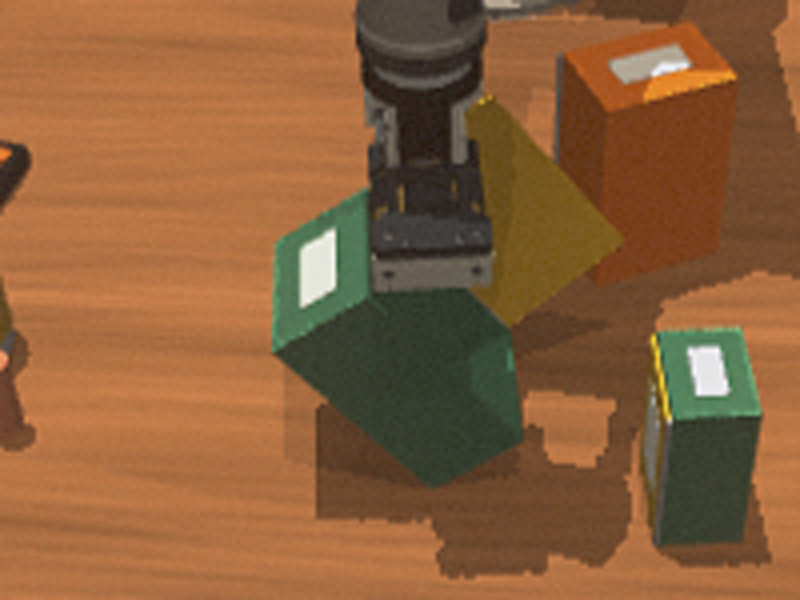

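The box is past balance, about 33° over (crop ~400,370). I'll wait to see whether it drops.

```bash
python3 -m handwheel '[[[0,0,0],[0,0,0]],[[0,0,0],[0,0,0]],[[0,0,0],[0,0,0]],[[0,0,0],[0,0,0]]]'
python3 - <<'E'
from h import *
d=snap('scene','s4');a=d['img'][130:280,140:340,::-1]
cv2.imwrite('pics/c4.png',cv2.resize(a,(800,600),interpolation=2))
E
```

```text
time: 7.18
tool_pos: [650.9, -5.2, 182.8]
tcp_rot: [3.141, 0.0, 1.723]
contact_force: [-0.1, -0.2, 1.6]
grip_width: 0.4
```

View pics/c4.png

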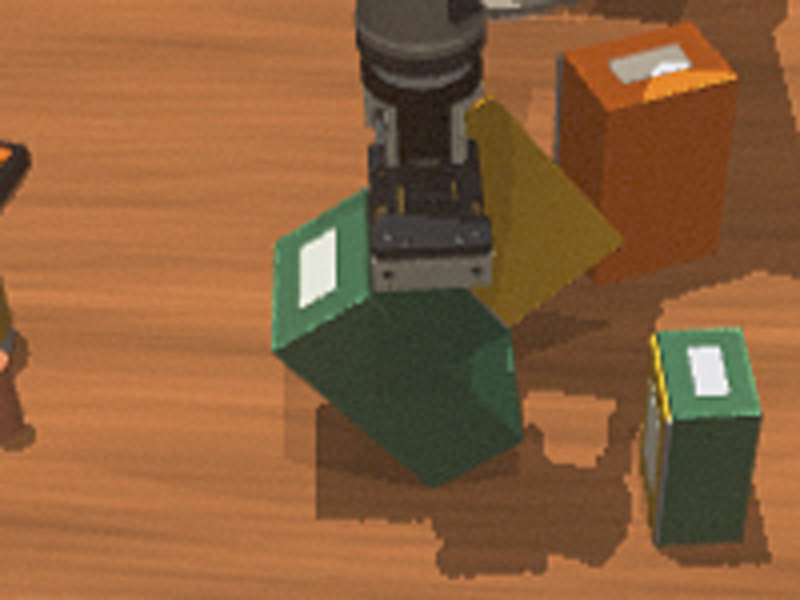

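It's static: the open lid's top corner (crop ~488,100) is resting against the side of the gripper body and holding the box up. Raising the tool straight up should free it, and the fingertips are already clear above the mouth.

```bash
python3 -m handwheel '[[[0,0,4],[0,0,0]],[[0,0,6],[0,0,0]],[[0,0,6],[0,0,0]],[[0,0,6],[0,0,0]]]'; python3 -m handwheel '[[[0,0,8],[0,0,0]],[[0,0,10],[0,0,0]],[[0,0,12],[0,0,0]],[[0,0,15],[0,0,0]],[[0,0,20],[0,0,0]],[[0,0,0],[0,0,0]],[[0,0,0],[0,0,0]],[[0,0,0],[0,0,0]],[[0,0,0],[0,0,0]]]'
python3 - <<'E'
from h import *
d=snap('scene','s5');a=d['img'][130:280,140:340,::-1]
cv2.imwrite('pics/c5.png',cv2.resize(a,(800,600),interpolation=2))
E
```

```text
time: 7.72
tool_pos: [650.9, -5.2, 205.4]
tcp_rot: [3.141, 0.0, 1.723]
contact_force: [-1.0, 0.5, 0.3]
grip_width: 0.3
time: 8.85
tool_pos: [650.6, -5.2, 269.0]
tcp_rot: [-3.141, -0.0, 1.723]
contact_force: [-1.1, -0.3, 0.1]
grip_width: 0.4
```

View pics/c5.png

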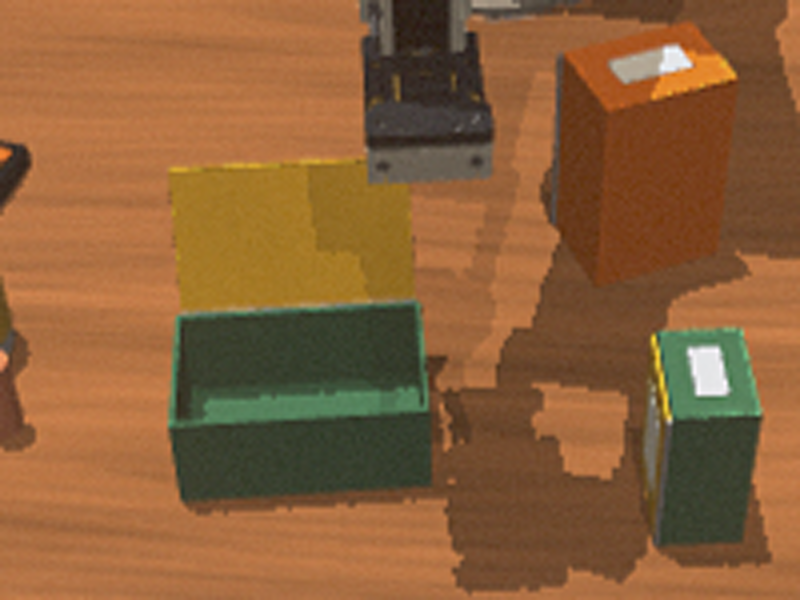

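The box is on its base, mouth up (crop 300,400), with the lid leaning back towards the robot (290,235). Next I locate the hinge line and lid edge.

Run:
```python
from h import *
d=capture('scene')
for n,u,v,z in[('nl',178,318,80),('nr',420,303,80),('fr',428,405,80),('fl',170,425,80),('edgeL',170,169,185),('edgeR',362,159,185)]:
    print(n,ray(d,u/4+140,v/4+130,z).round())
```

```text
nl [ 626. -188.   80.]
nr [597. -13.  80.]
fr [698.   2.  80.]
fl [ 730. -173.   80.]
edgeL [ 582. -191.  185.]
edgeR [561. -56. 185.]
```

```bash
python3 -m handwheel '[[[-27,-22,0],[0,0,0]],[[-27,-22,0],[0,0,0]],[[-27,-22,0],[0,0,0]],[[-27,-22,0],[0,0,0]],[[-27,-21,0],[0,0,0]],[[0,0,0],[0,0,0]],[[0,0,-24],[0,0,0]],[[0,0,-24],[0,0,0]],[[0,0,-24],[0,0,0]],[[0,0,-24],[0,0,0]],[[0,0,0],[0,0,0]]]'
python3 -m handwheel '[[[8,1,0],[0,0,0]],[[8,1,0],[0,0,0]],[[8,1,0],[0,0,0]],[[8,2,0],[0,0,0]],[[8,1,0],[0,0,0]],[[8,1,0],[0,0,0]],[[8,1,0],[0,0,0]],[[8,2,0],[0,0,0]],[[8,1,0],[0,0,0]],[[0,0,0],[0,0,0]]]'
python3 - <<'E'
from h import *
d=snap('scene','s6');a=d['img'][130:280,140:340,::-1]
cv2.imwrite('pics/c6.png',cv2.resize(a,(600,450),interpolation=2))
E
```

```text
time: 10.32
tool_pos: [515.4, -113.3, 172.2]
tcp_rot: [-3.139, -0.002, 1.723]
contact_force: [-0.5, 0.1, 1.1]
grip_width: 0.4
time: 11.58
tool_pos: [588.4, -103.1, 173.6]
tcp_rot: [3.141, 0.0, 1.723]
contact_force: [0.0, -0.3, -1.1]
grip_width: 0.2
```

View pics/c6.png

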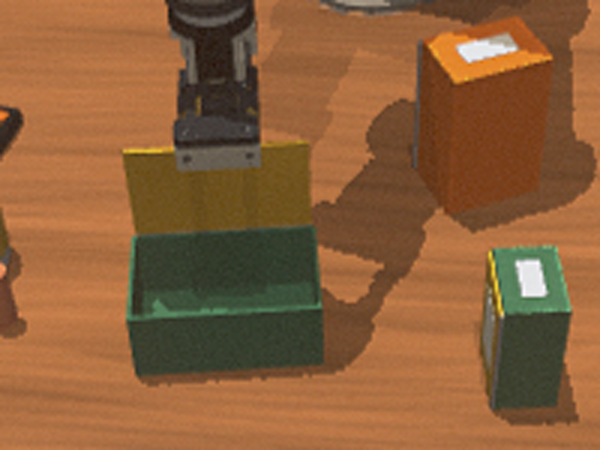

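The lid is about upright now (crop ~217,190). I continue.

```bash
python3 -m handwheel '[[[7,1,0],[0,0,0]],[[7,1,0],[0,0,0]],[[7,1,0],[0,0,0]],[[7,1,0],[0,0,0]],[[7,1,0],[0,0,0]],[[7,1,0],[0,0,0]],[[7,1,0],[0,0,0]],[[0,0,0],[0,0,0]],[[0,0,0],[0,0,0]],[[0,0,0],[0,0,0]],[[0,0,0],[0,0,0]],[[0,0,0],[0,0,0]]]'
python3 -m handwheel '[[[0,0,20],[0,0,0]],[[0,0,30],[0,0,0]],[[0,0,40],[0,0,0]],[[-30,0,20],[0,0,0]],[[-50,0,0],[0,0,0]],[[-50,0,0],[0,0,0]],[[-40,0,0],[0,0,0]],[[0,0,0],[0,0,0]],[[0,0,0],[0,0,0]]]'
python3 - <<'E'
from h import *
d=snap('scene','s7');a=d['img'][100:280,100:420,::-1]
cv2.imwrite('pics/c7.png',cv2.resize(a,(800,450),interpolation=2))
for u,v in[]:pass
E
```

```text
time: 13.12
tool_pos: [636.8, -96.2, 173.8]
tcp_rot: [3.141, 0.0, 1.723]
contact_force: [0.3, 0.2, 0.7]
grip_width: 0.4
time: 14.25
tool_pos: [467.7, -96.4, 284.2]
tcp_rot: [3.14, 0.001, 1.723]
contact_force: [-0.2, -0.5, 0.8]
grip_width: 0.2
```

View pics/c7.png

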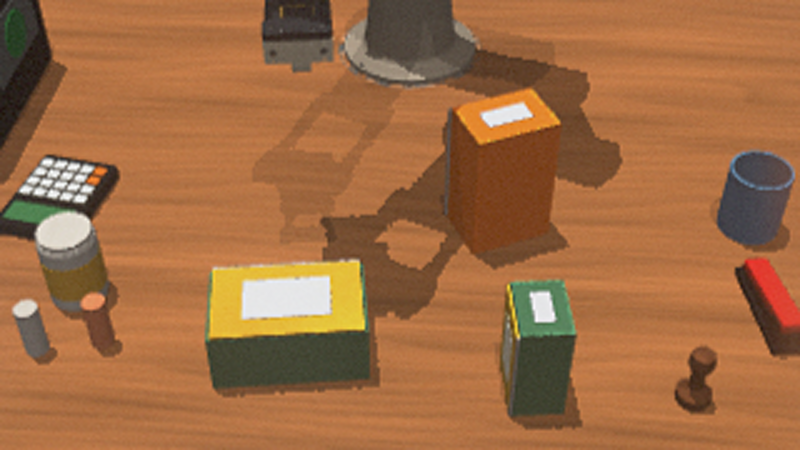

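The lid lies flat and shut (crop 287,298), and everything else looks in place. I'll check the bystanders numerically and hand in.

Run:
```python
from h import *
a=cv2.imread('pics/scene0.png');b=cv2.imread('pics/s7.png')
for n,(u,v) in dict(small=(315,240),orange=(303,150),can=(127,200),tubeA=(112,231),tubeB=(139,228),calc=(124,178),stamp=(378,252),stapler=(408,220),mug=(402,179)).items():
    t=a[v-10:v+11,u-10:u+11];m=cv2.matchTemplate(b[v-16:v+17,u-16:u+17],t,5);_,s,_,l=cv2.minMaxLoc(m);print(n,l[0]-6,l[1]-6,round(s,2))
o=get_obs();print(o['time'],o['contact_force'].round(1) if hasattr(o['contact_force'],'round') else o['contact_force'])
bot.close_job()
```

```text
small 0 0 0.98
orange 0 0 1.0
can 0 0 1.0
tubeA 0 0 1.0
tubeB 0 0 0.99
calc 0 0 1.0
stamp 0 0 0.99
stapler 0 0 1.0
mug 0 0 0.97
14.3 [-0.3 -0.5 -0.5]
the job is handed in; nothing more can be done
```

I tipped the large green card box onto its base with the closed fingers. I then pushed its lid past upright, it fell shut, and I handed the job in at 14.3 s.

- **Snag:** at about 33° over, the open lid came to rest against the gripper body and held the box up. I raised the tool straight up and the box dropped onto its base by itself. The box was never gripped or lifted.
- **Last checks:** the final picture shows the box on its base with the lid flat and shut, and the arm clear of everything. The two look-alike boxes and all seven bystanders show no shift in the image (0 px, match 0.97 or better). The force readings stayed within sensor noise (under 2 N), though they were only taken at the end of each move. No check failed. I judged the shut lid by eye and did not measure its angle.

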